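# Re-angle a pipette service stand

### The job

Loosen the black clamp knob on the pipette service stand, then swing the head by its orange handle until its pointer lines up with the red index mark, and retighten the knob until it comes up firm against its stop, without straining it (0.3 to 0.5 newton-metres is right, 0.6 too much). Never force the head round while it is clamped, leave the mark and the things around the stand where they are, and let go at the end.

Things in the scene. Friction and masses are not known exactly. Their poses are not given: they have to be found in the camera images.
- knob_grip (a point): Centre of the clamp knob's bar, on the vertical swivel axis: black, 76 mm long (this point's x axis), 14 mm wide (y), white line on top. The point is 70 mm above the bench; the bar spans 58 to 82 mm. Below it: a steel stem (13 mm across), a black collar (32 mm across, top at 47 mm), a grey and brass cap (68 mm across). It stays at its height as it turns.
- handle (a point): Orange upright handle post on the head's arm, 16 mm diameter, 98 mm from the swivel axis. The point is on its centre line 60 mm above the bench; the post stands from 27 to 78 mm; the arm under it (24 mm wide) has its top at 27 mm. Freed, the head turns about the knob's vertical axis with 1 to 2 N at this post and stays where it is left.
- pointer_tip (a point): Tip of the black pointer at the end of the head's arm, on the line from the swivel axis through the handle, 122 mm from the axis and 17 mm above the bench. It moves with the head.
- mark_tip (a point): Inner end of the red index mark on the white scale ring, 122 mm from the swivel axis and 17 mm above the bench. It stays put. The pointer is lined up when its tip is at this point.
- stand: Fixed stand: white round base plate 290 mm across and 14 mm thick, with black scale ticks every 10 degrees. Origin at the centre of the underside, on the swivel axis; -x is the middle of the scale.
- head: Swivel head: aluminium disc 116 mm across (top at 30 mm), the arm with pointer and orange handle on the head's -x side, and on its other side a cradle with a white pipette lying across, centred 112 mm from the axis, about 190 mm long, top at 54 mm. Origin on the swivel axis at the bench; turns about z.
- clamp_pad: Brass-coloured pad under the knob (68 mm across) that presses on the head's disc; it does not turn. Not to be handled. It presses with about 24 N when the knob is home against its stop, far less as found.
- grease_jar: Bystander: small jar with a blue cap, 44 mm across, 50 mm high, loose beside the stand. Origin under its centre.
- screwdriver: Bystander: screwdriver about 160 mm long lying loose beside the stand.
- tip_rack: Bystander: blue rack of yellow pipette tips, 120 x 85 mm, 62 mm high, loose. Origin under its centre.
- knob_stop: Small stop hidden under the knob's collar that ends its tightening turn; it cannot be seen or reached, and its place must be felt through the knob. The knob presses on it with about 30 N at a knob torque of 0.4 N m.
- clamp_knob: The knob. Counter-clockwise from above loosens, clockwise tightens. It starts half tight; 0.7 rad counter-clockwise frees the head (it can turn 1.5 rad that way). It takes under 0.2 N m to turn until, on tightening, it comes up firm against a hidden stop, 0.2 rad or more clockwise of where it started (it differs each time): there the torque climbs to 0.4 N m in about 0.08 rad. It stays when let go.

How it is judged:
On the way, in this order (a step that is already met when the one before it is completed fails the run):
1. the clamp is loosened (pad pressing on the head with less than 2 N) before the pointer has moved 10 mm (contact force between clamp_pad and head below 2 N and distance of pointer_tip from where it was at the start of the episode below 0.01 m), for 0.2 s.
2. the pointer is swung to within 7 mm of the mark while the clamp is loose (contact force between clamp_pad and head below 2 N and horizontal distance between pointer_tip and mark_tip below 0.007 m), for 0.2 s.
At the end, for the whole second after the job is handed in: The pointer tip is within 7 mm of the red mark's inner end, the knob is tightened home (its pad presses the head with more than 23 N, which is so from about 0.03 rad before the stop), the head is still, and the robot has let go (horizontal distance between pointer_tip and mark_tip below 0.007 m and contact force between clamp_pad and head above 23 N and angular speed of head below 0.05 rad/s); the robot touches nothing.
It fails at once if the red mark is shifted by more than 5 mm (distance of mark_tip from where it was at the start of the episode above 0.005 m).
It fails at once if the knob is strained against its stop (over 48 N there, a knob torque of about 0.6 N m) (contact force between knob_stop and clamp_knob above 48 N).
It fails at once if the head is forced round while clamped (contact force between clamp_pad and head above 8 N and angular speed of head above 0.2 rad/s).
It fails at once if the jar, the screwdriver or the tip rack is moved more than 20 mm (distance of any of grease_jar, screwdriver, tip_rack from where it was at the start of the episode above 0.02 m).
It also fails if it takes over 72 s, if anything falls off the work surface, if the arm or the gripper's body presses on something with over 40 N, if the wrist force passes 120 N, or if a joint passes its speed limit or range.

### The arm

A 6-joint arm with a two-finger parallel gripper is mounted at the origin on the work surface. World frame = base frame: x ahead of the robot, y to its left, z up, the work surface at z = 0. Lengths are in m, angles in rad, forces in N, time in s.
With the tool pointing down it reaches from about 0.35 to 0.775 m from the base axis. Payload 5.5 kg.
Tool frame: the origin (TCP) lies midway between the tips of the shut fingers; the grasp point (between the pads) lies 19 mm behind it; x points along the fingers, y is the direction in which the jaws open and shut, and the axes are right-handed (so a half turn about x gives the same grasp; the last joint's range is limited). The gripper opens to 85 mm and grips with 20 to 120 N. Pads are 22 mm wide; open, the fingers measure 114 mm over their backs; the gripper's body (76 mm by 85 mm) begins 54 mm behind the grasp point. The pads swing forward as they close: fully open they stand 13 mm farther back than shut.
Start: joints at [1.084, 0.313, 0.046, 1.304, 0, 1.431], TCP at [0.195, 0.541, 0.231] pointing down, gripper open.
Joint ranges: [-2.76, 2.76], [-0.86, 1.69], [-1.03, 1.26], [-2.2, 2.34], [-1.47, 1.5], [-3.14, 3.14]. Speed limits (rad/s): [2.57, 2.57, 3.14, 3.14, 3.14, 3.14].

### API

Orientations are given as a 3x3 rotation matrix whose columns are the frame's x, y, z axes.
In Python, from rig import arm gives the robot as it stands.
- The arm moves only by the tool jog_arm, never from a script. Its argument "rows" is a list of rows, each a list of 5 numbers: the shift along the tool's x, y, z in cm, then the turn about the tool's x in rad, then the finger opening in cm, from 0 to 8.54. In form: [[x, y, z, spin, gripper], ...]. A call has 1 to 10 rows; each row is the pose to reach, as a shift and turn from the pose commanded when the call began, along the tool's axes at that moment; what a row does not reach only later rows make up. A row lasts 1/12 s, in which the tool goes at most 41.7 mm and 7.16 degrees, less where a joint would pass 70% of its speed; a pose out of reach is approached as far as the arm can. A call with a gripper value outside its range is refused whole. The fingers move at their own pace and stop on an object; "squeeze" is the grip in N (left out, the last holds). Time passes only in rows, so rows that repeat a pose let the fingers close. It gives the time, the measured TCP pose, the force and the opening at its end, in the units of the state.
- arm.observe(): the state, without advancing time (a new reading comes with each control period).
- arm.read_camera(name): name is "side" or "top" or "wrist"; returns a dict with "pixels" (420x560x3 uint8, red, green, blue), "depth" (420x560 float32, m along the optical axis (not along the pixel's ray), 0 where there is no reading), "intrinsics" (3x3 intrinsics, pixels), "pose" (4x4, takes a point from camera to world coordinates). Camera axes: x right, y down, z forward; pixel columns grow to the right and rows downward; lengths in m; the calibration is good to about 2 mm. A picture is of the moment at which its call begins.
- arm.job_done(): hands the job in, once; it reports no verdict.
Trained networks look in the newest picture that a camera, given by its name, has taken for a name from the list of things; names that differ only in an ending like _2 or _b are one class to them, and where a whole thing is asked for, a point or a joint stands for the part that bears it (a point fixed in the world has none). Each returns a list of dicts, best first, with "conf" (0 to 1); they miss things now and then, are a little off and sometimes report something else, mostly with a low value. They report only what shows in the picture. A call takes as long as a camera call.
- arm.regions_of(camera, query): "region" (420x560 bool, what is visible of it) and "at" ([column, row] in pixels, amid what is visible of it).
- arm.mark_of(camera, query): "at" ([column, row] in pixels: a listed point, or the origin of a listed thing).
The state is a dict: "clock": time; "qpos": joint angles; "dq": joint speeds; "joint_efforts": joint torques, N m; "tcp_pos": TCP position; "ee_rot": TCP orientation; "wrist_force": force on the tool from outside, world axes, zero at the start; "wrist_torque": the same for the moment, N m; "width": finger opening in m.
Only numpy, scipy, OpenCV 4.12 (cv2) and the standard library are available. Lean on these libraries where they do the work, as an engineer would, in place of code of your own. Each camera call takes 0.05 s, during which the arm holds its last target.

## Working session

There is one attempt and no reset: what is moved stays moved. The work goes in short steps, Python scripts to look and compute and a tool call to move; the robot and the scene stay as the last step left them, time stands still between calls to the robot, and variables do not carry over. Pictures are saved under pics/ and viewed, and the job is handed in when it is done.

Besides the shell and the picture viewer there is one more tool, called after ">>>" by a JSON object that holds its "method" and its "body", one argument or row to a line. jog_arm: Moves the arm, as the interface text tells. Its arguments: {"type":"object","properties":{"rows":{"type":"array","items":{"type":"array","items":{"type":"number"}}},"squeeze":{"type":"number"}},"required":["rows"]}

```bash
mkdir -p pics; ls
cat > h.py <<'E'
import numpy as np, cv2
from rig import arm
def cam(n,save=None):
    c=arm.read_camera(n)
    if save: cv2.imwrite('pics/'+save,cv2.cvtColor(c['pixels'],cv2.COLOR_RGB2BGR))
    return c
def w_at(c,uv,z):  # intersect ray with plane z
    K=np.array(c['intrinsics']);T=np.array(c['pose'])
    d=T[:3,:3]@np.linalg.inv(K)@np.array([uv[0],uv[1],1.]);o=T[:3,3]
    return o+d*(z-o[2])/d[2]
def proj(c,p):
    T=np.linalg.inv(np.array(c['pose']));q=np.array(c['intrinsics'])@(T[:3,:3]@np.array(p)+T[:3,3]);return q[:2]/q[2]
E
python3 - <<'E'
from h import *
s=arm.observe();print(s)
Z={'knob_grip':.07,'handle':.06,'pointer_tip':.017,'mark_tip':.017,'stand':0,'head':0,'grease_jar':0,'screwdriver':0.01,'tip_rack':0}
for n in ['top','side']:
    c=cam(n,n+'0.png');print(n,np.round(c['pose'],3).tolist())
    for k,z in Z.items():
        r=arm.mark_of(n,k)
        print(k,[(np.round(q['at']),round(q['conf'],2),np.round(w_at(c,q['at'],z),4)) for q in r[:2]])
E
```

```text
pics
{'clock': 0.0, 'qpos': array([ 1.08439066e+00,  3.13994061e-01,  4.50051852e-02,  1.30358586e+00,
       -1.23508360e-05,  1.43123218e+00]), 'dq': array([-1.69202935e-03,  1.96079741e-05,  6.33463043e-04, -6.22097720e-04,
        1.46778363e-05,  3.69224661e-04]), 'joint_efforts': array([-2.03454765e-04, -4.80631328e+01,  2.98530364e+01,  1.92651217e-02,
       -1.63803329e-04,  6.53007461e-06]), 'tcp_pos': array([0.19521995, 0.54032217, 0.23042318]), 'ee_rot': array([[-8.20399874e-04,  3.39928378e-01,  9.40450969e-01],
       [-1.57791722e-03,  9.40449675e-01, -3.39929286e-01],
       [-9.99998419e-01, -1.76283172e-03, -2.35165955e-04]]), 'wrist_force': array([-0.19684209, -0.11169052,  0.23840089]), 'wrist_torque': array([ 0.0052975 ,  0.05702048, -0.04537343]), 'width': 0.08530797546866455}
top [[-0.029, -0.986, 0.164, 0.346], [-1.0, 0.026, -0.015, -0.071], [0.011, -0.165, -0.986, 1.177], [0.0, 0.0, 0.0, 1.0]]
knob_grip [(array([235., 181.]), 0.86, array([0.587 , 0.0011, 0.07  ]))]
handle [(array([219., 222.]), 0.76, array([0.4968, 0.0393, 0.06  ]))]
pointer_tip [(array([220.
[... 758 characters left out ...]
array([245., 203.]), 0.84, array([0.4914, 0.0301, 0.06  ]))]
pointer_tip []
mark_tip [(array([234., 217.]), 0.6, array([0.4731, 0.0513, 0.017 ])), (array([258., 234.]), 0.4, array([ 0.4781, -0.0395,  0.017 ]))]
stand [(array([283., 213.]), 0.74, array([0.5915, 0.0058, 0.    ]))]
head [(array([283., 215.]), 0.84, array([ 0.5874, -0.0006,  0.    ]))]
grease_jar [(array([240., 178.]), 0.78, array([0.6097, 0.2228, 0.    ])), (array([280., 212.]), 0.5, array([0.5893, 0.0132, 0.    ]))]
screwdriver [(array([354., 268.]), 0.85, array([ 0.5702, -0.2521,  0.01  ]))]
tip_rack [(array([392., 375.]), 0.62, array([ 0.4359, -0.456 ,  0.    ])), (array([247., 205.]), 0.52, array([0.5429, 0.0944, 0.    ]))]
```

Run:
```python
import cv2
a=cv2.imread('pics/top0.png');cv2.imwrite('pics/top0c.png',cv2.resize(a[100:290,120:380],None,fx=3,fy=3,interpolation=cv2.INTER_CUBIC))
a=cv2.imread('pics/side0.png');cv2.imwrite('pics/side0c.png',cv2.resize(a[130:300,190:410],None,fx=3.5,fy=3.5,interpolation=cv2.INTER_CUBIC))
```

```text
(no output)
```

View pics/top0c.png

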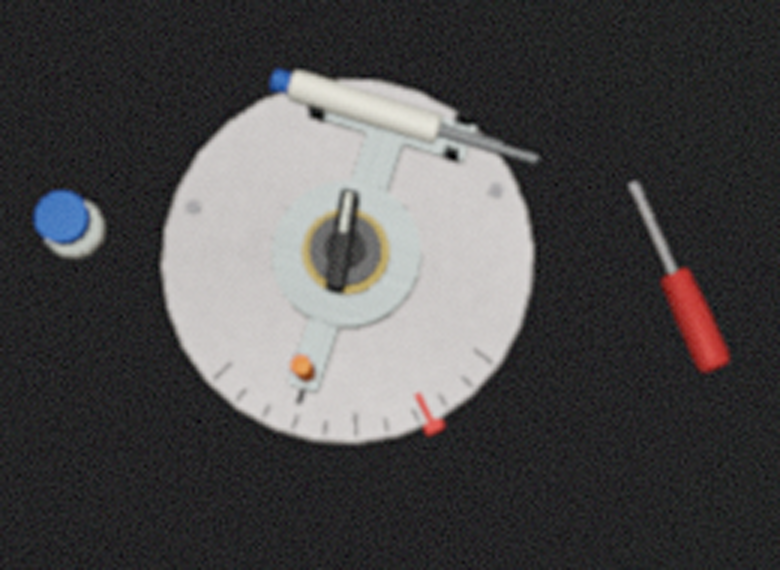

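View pics/side0c.png

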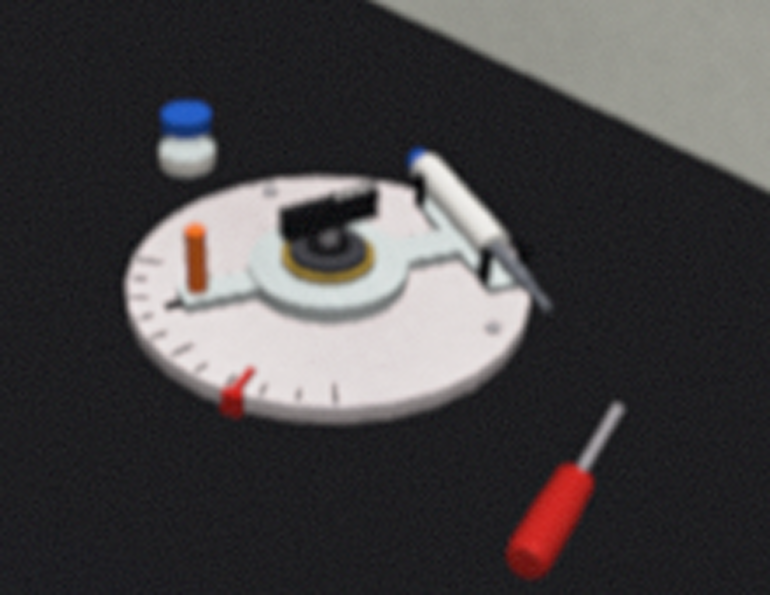

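View pics/top0.png

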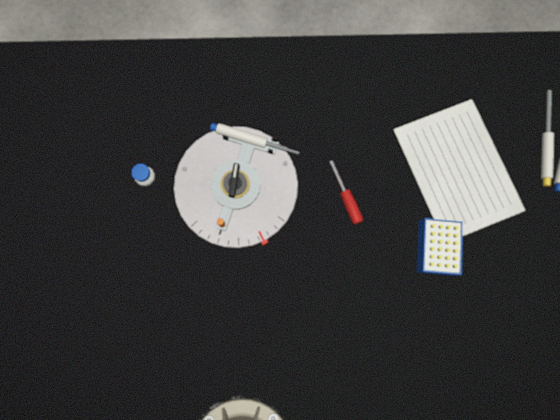

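```bash
cat > m.py <<'E'
from h import *
def plate(c):
    hsv=cv2.cvtColor(c['pixels'],cv2.COLOR_RGB2HSV)
    m=((hsv[...,1]<50)&(hsv[...,2]>110)).astype(np.uint8)
    r,k,st,ce=cv2.connectedComponentsWithStats(m)
    return m,k,st,ce
def blob(c,sel,z):
    pts=np.argwhere(sel)[:,::-1]
    return np.array([w_at(c,p,z) for p in pts])
def circ(P):
    A=np.c_[P[:,:2],np.ones(len(P))];b=(P[:,:2]**2).sum(1)
    s=np.linalg.lstsq(A,b,rcond=None)[0];x,y=s[0]/2,s[1]/2
    return x,y,np.sqrt(s[2]+x*x+y*y)
E
python3 - <<'E'
from m import *
c=cam('top')
m,k,st,ce=plate(c)
u,v=236,195
lab=k[215,200]
cs,_=cv2.findContours((k==lab).astype(np.uint8),cv2.RETR_EXTERNAL,cv2.CHAIN_APPROX_NONE)
P=np.array([w_at(c,p[0],.014) for p in max(cs,key=len)])
for i in range(6):
    x,y,r=circ(P);d=np.abs(np.hypot(P[:,0]-x,P[:,1]-y)-r);P=P[d<max(.003,np.percentile(d,85))]
print('axis',x,y,r,len(P))
p=c['pixels'].astype(int);R,G,B=p[...,0],p[...,1],p[...,2]
red=(R>130)&(G<90)&(B<90);red[:,300:]=0
Q=blob(c,red,.017);d=np.hypot(Q[:,0]-x,Q[:,1]-y)
print('red',len(Q),d.min(),d.max())
a=np.arctan2(Q[:,1]-y,Q[:,0]-x);print('mark ang',np.median(a[d<.14]), np.mean(a))
for n in ['knob_grip','handle','pointer_tip']:
    r=arm.mark_of('top',n)[0]['at'];z={'knob_grip':.07,'handle':.06,'pointer_tip':.017}[n]
    q=w_at(c,r,z);print(n,q,np.hypot(q[0]-x,q[1]-y),np.arctan2(q[1]-y,q[0]-x))
for n in ['mark_tip']:
    for r in arm.mark_of('top',n): q=w_at(c,r['at'],.017);print(n,q,np.hypot(q[0]-x,q[1]-y),np.arctan2(q[1]-y,q[0]-x))
E
```

```text
axis 0.5892271485076523 0.004242130846356579 0.14467574496764118 325
red 19 0.0939610494568507 0.15406094966512335
mark ang 2.801227806324486 -1.5446353328054954
knob_grip [0.58665288 0.00357945 0.07      ] 0.0026581935056358688 -2.889638622277749
handle [0.49642655 0.03526188 0.06      ] 0.09784771927569726 2.819006216262477
pointer_tip [0.46673493 0.05053917 0.017     ] 0.13094945105716305 2.780230292172953
mark_tip [ 0.49166129 -0.04815604  0.017     ] 0.11074594381822962 -2.6487428217734488
```

>>> {"method": "jog_arm", "body": {
  "rows": [
    [1, -37, 55.3, -0.19, 8.54],
    [1, -37, 55.3, -0.19, 8.54],
    [1, -37, 55.3, -0.19, 8.54],
    [1, -37, 55.3, -0.19, 8.54],
    [1, -37, 55.3, -0.19, 8.54],
    [1, -37, 55.3, -0.19, 8.54],
    [1, -37, 55.3, -0.19, 8.54],
    [1, -37, 55.3, -0.19, 8.54],
    [1, -37, 55.3, -0.19, 8.54],
    [1, -37, 55.3, -0.19, 8.54]
  ]
}}

```text
clock: 2.08
tcp_pos: [0.442, 0.2051, 0.2254]
ee_rot: [[0.001, 0.156, 0.988], [0.0, 0.988, -0.156], [-1.0, 0.001, 0.001]]
wrist_force: [1.9, -0.1, 0.6]
width: 0.0854
```

>>> {"method": "jog_arm", "body": {
  "rows": [
    [1, -16, 16, 0, 8.54],
    [1, -16, 16, 0, 8.54],
    [1, -16, 16, 0, 8.54],
    [1, -16, 16, 0, 8.54],
    [1, -16, 16, 0, 8.54],
    [1, -16, 16, 0, 8.54],
    [1, -16, 16, 0, 8.54],
    [1, -16, 16, 0, 8.54]
  ]
}}

```text
clock: 2.75
tcp_pos: [0.5741, 0.0232, 0.2145]
ee_rot: [[-0.001, 0.158, 0.987], [0.001, 0.987, -0.158], [-1.0, 0.0, -0.001]]
wrist_force: [0.1, 0.5, -0.1]
width: 0.0852
```

Run:
```python
from h import *
c=cam('wrist','w1.png');print(np.round(c['pose'],3).tolist());s=arm.observe();print(s['tcp_pos'],s['clock'],s['wrist_force'],s['wrist_torque'])
for n,z in {'knob_grip':.07,'handle':.06,'pointer_tip':.017,'mark_tip':.017}.items():
    print(n,[(np.round(q['at']),round(q['conf'],2),np.round(w_at(c,q['at'],z),4)) for q in arm.mark_of('wrist',n)[:2]])
```

```text
[[0.158, 0.939, 0.306, 0.496], [0.987, -0.15, -0.049, 0.036], [0.0, 0.31, -0.951, 0.357], [0.0, 0.0, 0.0, 1.0]]
[0.5735627  0.02424188 0.21477839] 2.8 [-0.08441908  0.74080363 -0.28106503] [0.02445996 0.00986272 0.01046805]
knob_grip [(array([259., 212.]), 0.97, array([0.5892, 0.0039, 0.07  ])), (array([ 31., 215.]), 0.54, array([ 0.5599, -0.1968,  0.07  ]))]
handle [(array([276., 100.]), 0.57, array([0.4975, 0.0346, 0.06  ]))]
pointer_tip [(array([280.,  74.]), 0.59, array([0.4762, 0.0414, 0.017 ]))]
mark_tip [(array([191.,  94.]), 0.72, array([ 0.4802, -0.0444,  0.017 ]))]
```

View pics/w1.png

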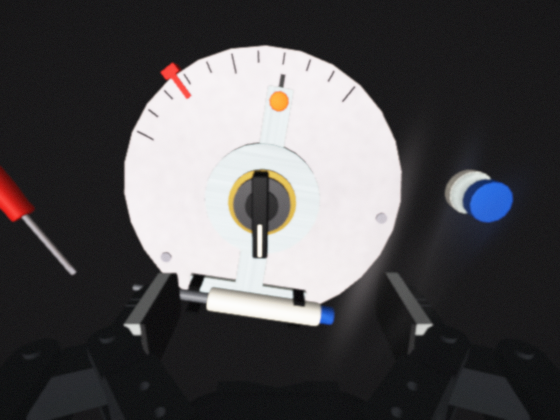

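>>> {"method": "jog_arm", "body": {
  "rows": [
    [4, -1.75, 1.84, 0, 8.54],
    [8, -1.75, 1.84, 0, 8.54],
    [12, -1.75, 1.84, 0, 8.54],
    [15, -1.75, 1.84, 0, 8.54],
    [16, -1.75, 1.84, 0, 8.54],
    [16, -1.75, 1.84, 0, 8.54],
    [16, -1.75, 1.84, 0, 5],
    [16, -1.75, 1.84, 0, 5]
  ]
}}

```text
clock: 3.67
tcp_pos: [0.5916, 0.004, 0.0578]
ee_rot: [[0.004, 0.155, 0.988], [-0.0, 0.988, -0.155], [-1.0, 0.0, 0.004]]
wrist_force: [0.0, 0.3, 0.4]
width: 0.0641
```

>>> {"method": "jog_arm", "body": {
  "rows": [
    [0, 0, -0.2, 0, 2.5],
    [0.3, 0, -0.2, 0, 1],
    [0.3, 0, -0.2, 0, 0.5],
    [0.3, 0, -0.2, 0, 0.5],
    [0.3, 0, -0.2, 0, 0.5],
    [0.3, 0, -0.2, 0, 0.5]
  ],
  "squeeze": 70
}}

```text
clock: 4.17
tcp_pos: [0.5887, 0.0047, 0.0536]
ee_rot: [[0.003, 0.156, 0.988], [0.001, 0.988, -0.156], [-1.0, 0.002, 0.002]]
wrist_force: [0.9, 1.8, 4.8]
width: 0.0128
```

```bash
cat > s.py <<'E'
from rig import arm
import numpy as np
s=arm.observe();R=s['ee_rot'];print(s['clock'],np.round(s['tcp_pos'],4),'yaw_y',round(float(np.arctan2(R[1,1],R[0,1])),4),'F',np.round(s['wrist_force'],2),'T',np.round(s['wrist_torque'],3),'w',s['width'],'q6',s['qpos'][5])
E
python3 s.py
```

```text
4.1667 [0.5887 0.0047 0.0536] yaw_y 1.4145 F [0.86 1.75 4.82] T [0.719 0.245 0.068] w 0.012838312888855721 q6 0.027048578893640665
```

>>> {"method": "jog_arm", "body": {
  "rows": [
    [0, 0, 0, -0.1, 0.5],
    [0, 0, 0, -0.2, 0.5],
    [0, 0, 0, -0.3, 0.5],
    [0, 0, 0, -0.3, 0.5]
  ]
}}

```text
clock: 4.5
tcp_pos: [0.5892, 0.0042, 0.0537]
ee_rot: [[0.004, -0.147, 0.989], [0.001, 0.989, 0.147], [-1.0, 0.0, 0.004]]
wrist_force: [-0.7, 0.8, 5.5]
width: 0.0131
```

```bash
python3 s.py
```

```text
4.5 [0.5892 0.0042 0.0537] yaw_y 1.718 F [-0.68  0.76  5.53] T [ 0.466 -0.024  0.035] w 0.01313115589985327 q6 -0.2768529992466909
```

>>> {"method": "jog_arm", "body": {
  "rows": [
    [0, 0, 0, -0.1, 0.5],
    [0, 0, 0, -0.2, 0.5],
    [0, 0, 0, -0.3, 0.5],
    [0, 0, 0, -0.4, 0.5],
    [0, 0, 0, -0.5, 0.5],
    [0, 0, 0, -0.6, 0.5],
    [0, 0, 0, -0.65, 0.5],
    [0, 0, 0, -0.65, 0.5],
    [0, 0, 0, -0.65, 0.5]
  ]
}}

```text
clock: 5.25
tcp_pos: [0.5896, 0.0033, 0.0538]
ee_rot: [[0.004, -0.711, 0.703], [-0.001, 0.703, 0.711], [-1.0, -0.003, 0.002]]
wrist_force: [1.1, -2.3, 6.5]
width: 0.013
```

```bash
python3 s.py
```

```text
5.25 [0.5896 0.0033 0.0538] yaw_y 2.362 F [ 1.09 -2.26  6.45] T [ 0.166 -0.12   0.003] w 0.01296308392292456 q6 -0.9215461866212484
```

>>> {"method": "jog_arm", "body": {
  "rows": [
    [0, 0, 0, 0, 5],
    [0, 0, 0, 0, 6],
    [0, 0, 0, 0, 8.5],
    [-3, 0, 0, 0, 8.5],
    [-7, 0, 0, 0, 8.5],
    [-11, 0, 0, 0, 8.5],
    [-14, 0, 0, 0, 8.5],
    [-14, 0, 0, 0, 8.5],
    [-14, 0, 0, 0, 8.5]
  ]
}}

```text
clock: 6.0
tcp_pos: [0.5886, 0.0041, 0.194]
ee_rot: [[0.004, -0.712, 0.702], [-0.0, 0.702, 0.712], [-1.0, -0.003, 0.002]]
wrist_force: [0.8, -0.8, -0.3]
width: 0.0849
```

```bash
python3 s.py;python3 - <<'E'
from h import *
c=cam('wrist','w2.png')
for n,z in {'knob_grip':.07,'handle':.06,'pointer_tip':.017,'mark_tip':.017}.items():
    print(n,[(np.round(q['at']),round(q['conf'],2),np.round(w_at(c,q['at'],z),4)) for q in arm.mark_of('wrist',n)[:2]])
E
```

```text
6.0 [0.5886 0.0041 0.194 ] yaw_y 2.3638 F [ 0.81 -0.82 -0.31] T [-0.027  0.073 -0.015] w 0.08489185126624087 q6 -0.9223720930562777
knob_grip [(array([275., 203.]), 0.9, array([0.5933, 0.004 , 0.07  ]))]
handle [(array([387., 148.]), 0.95, array([0.4985, 0.0363, 0.06  ]))]
pointer_tip [(array([394., 128.]), 0.61, array([0.4774, 0.0408, 0.017 ]))]
mark_tip [(array([326.,  52.]), 0.69, array([ 0.4786, -0.0497,  0.017 ]))]
```

View pics/w2.png

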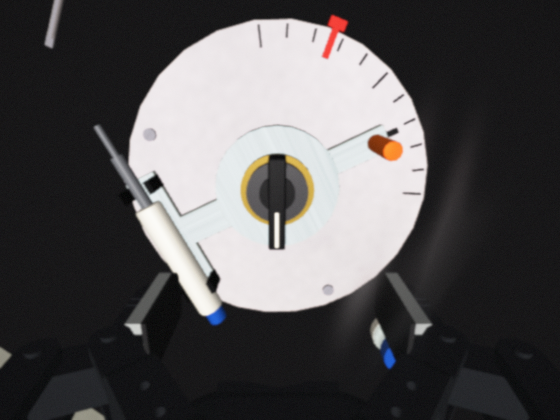

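>>> {"method": "jog_arm", "body": {
  "rows": [
    [0, 4, -2, 0.12, 8.5],
    [0, 8.8, -4.26, 0.24, 8.5],
    [0, 8.8, -4.26, 0.36, 8.5],
    [0, 8.8, -4.26, 0.48, 8.5],
    [0, 8.8, -4.26, 0.6, 8.5],
    [0, 8.8, -4.26, 0.72, 8.5],
    [0, 8.8, -4.26, 0.84, 8.5],
    [0, 8.8, -4.26, 0.96, 8.5],
    [0, 8.8, -4.26, 1.08, 8.5],
    [0, 8.8, -4.26, 1.12, 8.5]
  ]
}}

```text
clock: 7.08
tcp_pos: [0.4942, 0.0356, 0.1908]
ee_rot: [[-0.003, 0.326, 0.945], [0.0, 0.945, -0.326], [-1.0, -0.0, -0.002]]
wrist_force: [-0.2, 0.3, 0.1]
width: 0.0846
```

>>> {"method": "jog_arm", "body": {
  "rows": [
    [4, 0, 0, 0, 6],
    [8, 0, 0, 0, 6],
    [12, 0, 0, 0, 6],
    [15, 0, 0, 0, 6],
    [15, 0, 0, 0, 6],
    [15, 0, 0, 0, 6]
  ]
}}

```text
clock: 7.58
tcp_pos: [0.4925, 0.0357, 0.0402]
ee_rot: [[-0.006, 0.321, 0.947], [0.001, 0.947, -0.321], [-1.0, -0.001, -0.006]]
wrist_force: [0.5, -0.3, 1.1]
width: 0.06
```

```bash
python3 s.py
```

```text
7.5833 [0.4925 0.0357 0.0402] yaw_y 1.2439 F [ 0.48 -0.27  1.13] T [-0.012 -0.112 -0.004] w 0.059976939110258344 q6 0.23648720619001729
```

>>> {"method": "jog_arm", "body": {
  "rows": [
    [0, 0, 0.35, 0, 4],
    [0, 0, 0.35, 0, 3],
    [0, 0, 0.35, 0, 2],
    [0, 0, 0.35, 0, 1],
    [0, 0, 0.35, 0, 1],
    [0, 0, 0.35, 0, 1]
  ],
  "squeeze": 20
}}

```text
clock: 8.08
tcp_pos: [0.5003, 0.0342, 0.044]
ee_rot: [[0.004, 0.321, 0.947], [-0.0, 0.947, -0.321], [-1.0, 0.001, 0.004]]
wrist_force: [0.4, -0.6, 7.6]
width: 0.0153
```

```bash
python3 s.py
python3 - <<'E'
from h import *
s=arm.observe()
p=s['tcp_pos'];ax=np.array([.589,.004]);r=p[:2]-ax;print('r',np.hypot(*r),'ang',np.arctan2(r[1],r[0]))
R=np.array(s['ee_rot'])
for th in [0.1,.2,.3,.4,.5,.6,.7]:
    Q=np.array([[np.cos(th),-np.sin(th)],[np.sin(th),np.cos(th)]])
    d=np.r_[ax+Q@r-p[:2],0]; print(th,np.round(R.T@d*100,2))
E
```

```text
8.0833 [0.5003 0.0342 0.044 ] yaw_y 1.2441 F [ 0.38 -0.64  7.56] T [ 0.006 -0.019 -0.012] w 0.0152507835983732 q6 0.23470828184349019
r 0.0937276935566816 ang 2.8136013879580806
0.1 [-0.   -0.94  0.05]
0.2 [-0.   -1.86  0.18]
0.3 [-0.   -2.77  0.42]
0.4 [-0.   -3.65  0.74]
0.5 [-0.   -4.49  1.14]
0.6 [ 0.   -5.29  1.63]
0.7 [ 0.   -6.04  2.2 ]
```

>>> {"method": "jog_arm", "body": {
  "rows": [
    [0, -0.46, 0.01, -0.05, 1],
    [0, -0.94, 0.05, -0.1, 1],
    [0, -1.41, 0.1, -0.15, 1],
    [0, -1.86, 0.18, -0.2, 1],
    [0, -2.32, 0.3, -0.25, 1],
    [0, -2.77, 0.42, -0.3, 1],
    [0, -3.65, 0.74, -0.4, 1],
    [0, -3.65, 0.74, -0.4, 1],
    [0, -3.65, 0.74, -0.4, 1]
  ]
}}

```text
clock: 8.83
tcp_pos: [0.4959, -0.0034, 0.0441]
ee_rot: [[0.005, -0.073, 0.997], [-0.001, 0.997, 0.073], [-1.0, -0.001, 0.005]]
wrist_force: [0.6, -0.4, 6.7]
width: 0.0154
```

```bash
python3 s.py
python3 - <<'E'
from h import *
s=arm.observe()
p=s['tcp_pos'];ax=np.array([.589,.004]);r=p[:2]-ax;print('r',np.hypot(*r),'ang',np.arctan2(r[1],r[0])%6.2832)
c=cam('wrist','w3.png')
for n,z in {'knob_grip':.07,'handle':.06,'pointer_tip':.017,'mark_tip':.017}.items():
    print(n,[(np.round(q['at']),round(q['conf'],2),np.round(w_at(c,q['at'],z),4)) for q in arm.mark_of('wrist',n)[:2]])
E
```

```text
8.8333 [ 0.4959 -0.0034  0.0441] yaw_y 1.6435 F [ 0.62 -0.37  6.65] T [-0.011 -0.1   -0.006] w 0.015402236933880951 q6 -0.24161530760848657
r 0.09341111879485053 ang 3.221293721733426
knob_grip []
handle [(array([276., 289.]), 0.71, array([ 0.4937, -0.0045,  0.06  ]))]
pointer_tip [(array([273., 204.]), 0.88, array([ 0.4697, -0.0079,  0.017 ]))]
mark_tip [(array([198., 220.]), 0.69, array([ 0.4816, -0.0469,  0.017 ]))]
```

View pics/w3.png

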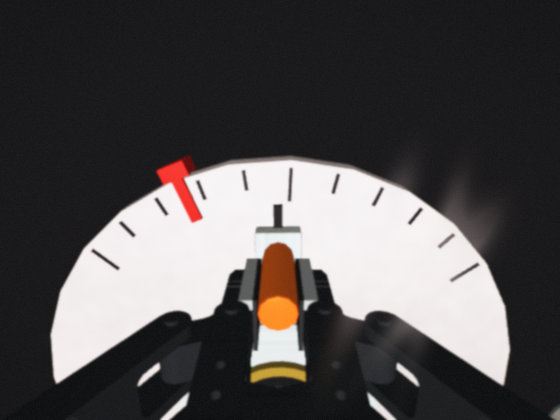

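```bash
cat > ang.py <<'E'
from h import *
def ang(c,uv):
    q=w_at(c,uv,.017)-np.array([.589,.004,0]);return round(float(np.hypot(q[0],q[1])),4),round(float(np.arctan2(q[1],q[0])%6.2832),4)
E
python3 - <<'E'
from ang import *
c=cam('wrist')
for uv in [(277.5,206),(273,204),(198,220),(197,219),(177,175)]: print(uv,ang(c,uv))
s=arm.observe()
p=s['tcp_pos'];ax=np.array([.589,.004]);r=p[:2]-ax
R=np.array(s['ee_rot'])
for th in [0.1,.2,.3,.33,.35]:
    Q=np.array([[np.cos(th),-np.sin(th)],[np.sin(th),np.cos(th)]])
    d=np.r_[ax+Q@r-p[:2],0]; print(th,np.round(R.T@d*100,2))
E
```

```text
(277.5, 206) (0.1186, 3.2193)
(273, 204) (0.1197, 3.2388)
(198, 220) (0.1187, 3.5812)
(197, 219) (0.1194, 3.5834)
(177, 175) (0.1445, 3.5782)
0.1 [ 0.   -0.93  0.05]
0.2 [ 0.   -1.86  0.19]
0.3 [ 0.01 -2.76  0.43]
0.33 [ 0.01 -3.03  0.52]
0.35 [ 0.01 -3.2   0.58]
```

>>> {"method": "jog_arm", "body": {
  "rows": [
    [0, -0.46, 0.01, -0.05, 1],
    [0, -0.94, 0.05, -0.1, 1],
    [0, -1.4, 0.1, -0.15, 1],
    [0, -1.86, 0.19, -0.2, 1],
    [0, -2.32, 0.3, -0.25, 1],
    [0, -2.76, 0.43, -0.3, 1],
    [0, -3.15, 0.56, -0.345, 1],
    [0, -3.15, 0.56, -0.345, 1],
    [0, -3.15, 0.56, -0.345, 1],
    [0, -3.15, 0.56, -0.345, 1]
  ]
}}

```text
clock: 9.97
tcp_pos: [0.5038, -0.0344, 0.044]
ee_rot: [[0.005, -0.406, 0.914], [-0.001, 0.914, 0.406], [-1.0, -0.003, 0.004]]
wrist_force: [1.4, -1.8, 4.3]
width: 0.0153
```

```bash
python3 s.py
python3 - <<'E'
from ang import *
c=cam('wrist','w4.png')
for n in ['pointer_tip','mark_tip']:
    print(n,[(np.round(q['at'],1),round(q['conf'],2),ang(c,q['at'])) for q in arm.mark_of('wrist',n)[:2]])
i=cv2.imread('pics/w4.png');cv2.imwrite('pics/w4c.png',cv2.resize(i[130:270,190:370],None,fx=4,fy=4,interpolation=cv2.INTER_CUBIC))
E
```

```text
9.9667 [ 0.5038 -0.0344  0.044 ] yaw_y 1.9885 F [ 1.43 -1.79  4.28] T [-0.071 -0.186 -0.097] w 0.015293361658344173 q6 -0.6448307657877264
pointer_tip [(array([275.1, 203.6]), 0.69, (0.12, 3.5781))]
mark_tip [(array([274.3, 201.9]), 0.55, (0.1209, 3.5814))]
```

View pics/w4c.png

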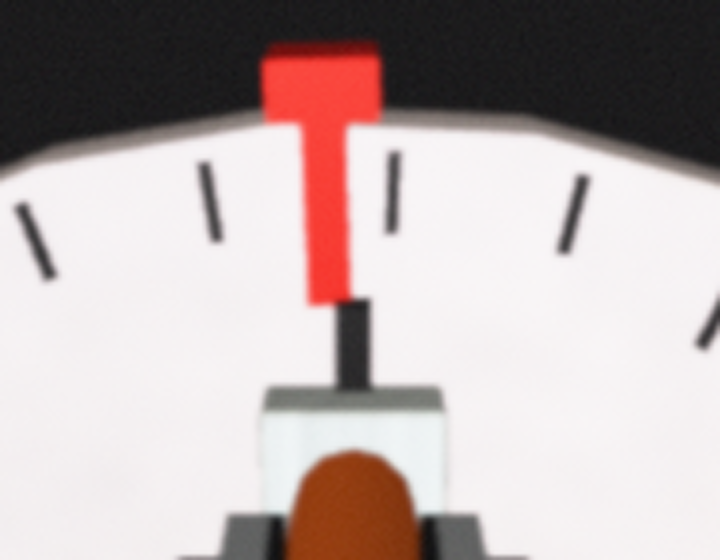

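>>> {"method": "jog_arm", "body": {
  "rows": [
    [0, -0.12, 0, -0.012, 1],
    [0, -0.24, 0, -0.025, 1],
    [0, -0.24, 0, -0.025, 1],
    [0, -0.24, 0, -0.025, 1]
  ]
}}

```text
clock: 10.45
tcp_pos: [0.5047, -0.0364, 0.044]
ee_rot: [[0.005, -0.429, 0.904], [-0.001, 0.904, 0.429], [-1.0, -0.003, 0.004]]
wrist_force: [1.5, -1.5, 6.1]
width: 0.0156
```

```bash
python3 s.py
python3 - <<'E'
from ang import *
c=cam('wrist','w5.png')
i=cv2.imread('pics/w5.png');cv2.imwrite('pics/w5c.png',cv2.resize(i[130:270,190:370],None,fx=4,fy=4,interpolation=cv2.INTER_CUBIC))
E
```

```text
10.45 [ 0.5047 -0.0364  0.044 ] yaw_y 2.0137 F [ 1.53 -1.53  6.1 ] T [ 0.001 -0.206 -0.092] w 0.015573002435854147 q6 -0.6736662495097001
```

View pics/w5c.png

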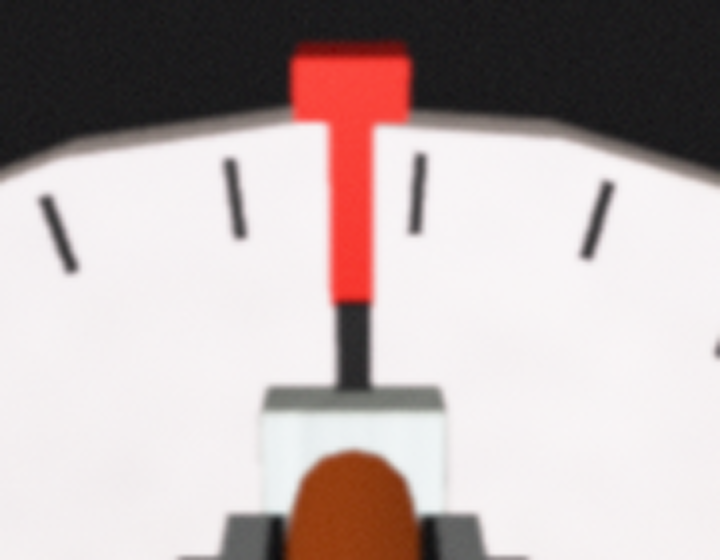

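>>> {"method": "jog_arm", "body": {
  "rows": [
    [0, 0, 0, 0, 2.5],
    [0, 0, 0, 0, 4],
    [0, 0, 0, 0, 6],
    [-3, 0, 0, 0, 6],
    [-7, 0, 0, 0, 7],
    [-11, 0, 0, 0, 8.5],
    [-15, 0, 0, 0, 8.5],
    [-15, 0, 0, 0, 8.5],
    [-15, 0, 0, 0, 8.5]
  ]
}}

```text
clock: 11.25
tcp_pos: [0.5042, -0.0361, 0.1948]
ee_rot: [[0.005, -0.429, 0.903], [-0.001, 0.903, 0.429], [-1.0, -0.003, 0.004]]
wrist_force: [0.1, -0.1, -0.5]
width: 0.0854
```

```bash
python3 s.py
python3 - <<'E'
from ang import *
s=arm.observe();R=np.array(s['ee_rot']);p=s['tcp_pos']
print(np.round(R.T@(np.array([.589,.004,.16])-p)*100,2))
E
```

```text
11.25 [ 0.5042 -0.0361  0.1948] yaw_y 2.0141 F [ 0.14 -0.1  -0.48] T [0.016 0.003 0.031] w 0.08541867927975219 q6 -0.6738810547171546
[ 3.52 -0.    9.36]
```

>>> {"method": "jog_arm", "body": {
  "rows": [
    [0, 0, 4, -0.1, 8.5],
    [0, 0, 8, -0.2, 8.5],
    [0, 0, 9.36, -0.3, 8.5],
    [0, 0, 9.36, -0.35, 8.5],
    [0, 0, 9.36, -0.35, 8.5],
    [0, 0, 9.36, -0.35, 8.5]
  ]
}}

```text
clock: 11.75
tcp_pos: [0.5859, 0.0046, 0.1902]
ee_rot: [[-0.004, -0.712, 0.702], [0.0, 0.702, 0.712], [-1.0, 0.003, -0.002]]
wrist_force: [-0.2, -0.1, 0.4]
width: 0.0847
```

```bash
python3 s.py
python3 - <<'E'
from ang import *
c=cam('wrist','w6.png')
for n in ['pointer_tip','mark_tip']:
    print(n,[(np.round(q['at'],1),round(q['conf'],2),ang(c,q['at'])) for q in arm.mark_of('wrist',n)[:2]])
for n in ['knob_grip']:
    print(n,[(np.round(q['at'],1),round(q['conf'],2),w_at(c,q['at'],.07)) for q in arm.mark_of('wrist',n)[:2]])
s=arm.observe();R=np.array(s['ee_rot']);p=s['tcp_pos']
print(np.round(R.T@(np.array([.589,.004,.055])-p)*100,2))
E
```

```text
11.75 [0.5859 0.0046 0.1902] yaw_y 2.3627 F [-0.22 -0.13  0.36] T [ 0.012  0.015 -0.007] w 0.08471034689239328 q6 -0.920994252517693
pointer_tip [(array([320.1,  59. ]), 0.71, (0.1189, 3.6019))]
mark_tip [(array([324.6,  55.7]), 0.59, (0.1226, 3.58))]
knob_grip [(array([272.3, 206.3]), 0.68, array([0.59207002, 0.00443695, 0.07      ]))]
[13.68 -0.2   0.18]
```

View pics/w6.png

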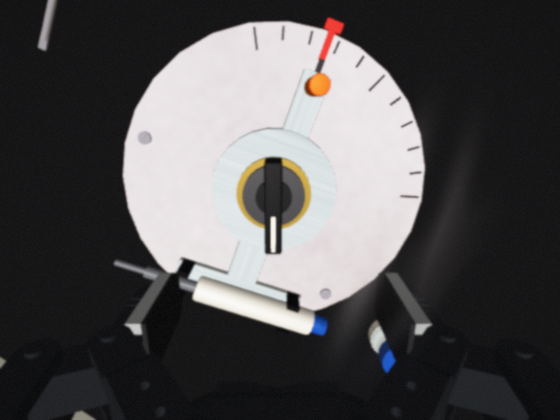

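>>> {"method": "jog_arm", "body": {
  "rows": [
    [4, -0.2, 0.1, 0, 8.5],
    [8, -0.2, 0.1, 0, 8.5],
    [12, -0.2, 0.1, 0, 8.5],
    [13.6, -0.2, 0.1, 0, 8.5],
    [13.6, -0.2, 0.1, 0, 5],
    [13.6, -0.2, 0.1, 0, 3],
    [13.6, -0.2, 0.1, 0, 1.5],
    [13.6, -0.2, 0.1, 0, 0.5],
    [13.6, -0.2, 0.1, 0, 0.5],
    [13.6, -0.2, 0.1, 0, 0.5]
  ],
  "squeeze": 80
}}

```text
clock: 12.78
tcp_pos: [0.5902, 0.0038, 0.0579]
ee_rot: [[0.003, -0.713, 0.702], [0.0, 0.702, 0.713], [-1.0, -0.002, 0.002]]
wrist_force: [-4.8, 3.1, 27.3]
width: 0.0126
```

>>> {"method": "jog_arm", "body": {
  "rows": [
    [0, 0, 0, 0, 0.5],
    [0, 0, 0, 0, 0.5],
    [0, 0, 0, 0, 0.5]
  ]
}}

```text
clock: 13.03
tcp_pos: [0.5902, 0.0038, 0.0581]
ee_rot: [[0.003, -0.713, 0.702], [0.0, 0.702, 0.713], [-1.0, -0.002, 0.002]]
wrist_force: [-1.9, 1.9, 6.4]
width: 0.0124
```

```bash
python3 s.py
```

```text
13.0333 [0.5902 0.0038 0.0581] yaw_y 2.364 F [-1.87  1.87  6.39] T [ 0.266  0.347 -0.049] w 0.012405664022857194 q6 -0.9230023772886334
```

>>> {"method": "jog_arm", "body": {
  "rows": [
    [0, 0, 0, 0.1, 0.5],
    [0, 0, 0, 0.2, 0.5],
    [0, 0, 0, 0.3, 0.5],
    [0, 0, 0, 0.4, 0.5],
    [0, 0, 0, 0.5, 0.5],
    [0, 0, 0, 0.6, 0.5],
    [0, 0, 0, 0.7, 0.5],
    [0, 0, 0, 0.8, 0.5],
    [0, 0, 0, 0.9, 0.5],
    [0, 0, 0, 0.95, 0.5]
  ]
}}

```text
clock: 13.87
tcp_pos: [0.5899, 0.0046, 0.0581]
ee_rot: [[0.002, 0.159, 0.987], [0.001, 0.987, -0.159], [-1.0, 0.002, 0.002]]
wrist_force: [-3.5, 2.3, 7.7]
width: 0.0127
```

```bash
python3 s.py
```

```text
13.8667 [0.5899 0.0046 0.0581] yaw_y 1.4106 F [-3.52  2.29  7.74] T [0.534 0.488 0.156] w 0.01268349291144804 q6 0.031085161256892636
```

>>> {"method": "jog_arm", "body": {
  "rows": [
    [0, 0, 0, 0.03, 0.5],
    [0, 0, 0, 0.06, 0.5],
    [0, 0, 0, 0.06, 0.5],
    [0, 0, 0, 0.06, 0.5]
  ]
}}

```text
clock: 14.2
tcp_pos: [0.5899, 0.0046, 0.0581]
ee_rot: [[0.002, 0.214, 0.977], [0.001, 0.977, -0.214], [-1.0, 0.002, 0.002]]
wrist_force: [-2.8, 3.5, 7.9]
width: 0.0126
```

```bash
python3 s.py
```

```text
14.2 [0.5899 0.0046 0.0581] yaw_y 1.3547 F [-2.81  3.48  7.88] T [ 0.603  0.505 -0.064] w 0.012572703955720497 q6 0.08707956563347882
```

>>> {"method": "jog_arm", "body": {
  "rows": [
    [0, 0, 0, 0.04, 0.5],
    [0, 0, 0, 0.08, 0.5],
    [0, 0, 0, 0.08, 0.5]
  ]
}}

```text
clock: 14.45
tcp_pos: [0.5899, 0.0047, 0.0582]
ee_rot: [[0.003, 0.293, 0.956], [0.001, 0.956, -0.293], [-1.0, 0.002, 0.002]]
wrist_force: [-2.1, 3.8, 7.8]
width: 0.0127
```

```bash
python3 s.py
```

```text
14.45 [0.5899 0.0047 0.0582] yaw_y 1.2733 F [-2.08  3.77  7.8 ] T [ 0.647  0.522 -0.155] w 0.012680439067406866 q6 0.16851924179698735
```

>>> {"method": "jog_arm", "body": {
  "rows": [
    [0, 0, 0, 0.02, 0.5],
    [0, 0, 0, 0.03, 0.5],
    [0, 0, 0, 0.03, 0.5]
  ]
}}

```text
clock: 14.7
tcp_pos: [0.59, 0.0048, 0.0582]
ee_rot: [[0.003, 0.32, 0.947], [0.002, 0.947, -0.32], [-1.0, 0.002, 0.002]]
wrist_force: [-1.9, 3.4, 7.5]
width: 0.0125
```

```bash
python3 s.py
```

```text
14.7 [0.59   0.0048 0.0582] yaw_y 1.2447 F [-1.89  3.39  7.52] T [ 0.616  0.507 -0.027] w 0.01250997364374821 q6 0.1971412242953278
```

>>> {"method": "jog_arm", "body": {
  "rows": [
    [0, 0, 0, 0.02, 0.5],
    [0, 0, 0, 0.03, 0.5],
    [0, 0, 0, 0.03, 0.5]
  ]
}}

```text
clock: 14.95
tcp_pos: [0.5899, 0.0048, 0.0582]
ee_rot: [[0.002, 0.349, 0.937], [0.002, 0.937, -0.349], [-1.0, 0.002, 0.002]]
wrist_force: [-2.9, 4.7, 7.4]
width: 0.0126
```

```bash
python3 s.py
```

```text
14.95 [0.5899 0.0048 0.0582] yaw_y 1.2147 F [-2.93  4.71  7.4 ] T [ 0.6    0.464 -0.036] w 0.012624006360864266 q6 0.22715966669212695
```

```bash
sed -i "s/print(s\['clock'\]/print('e6',np.round(s['joint_efforts'],3)[[0,4,5]],s['clock']/" s.py; python3 s.py
```

```text
e6 [-2.42  -0.905  0.108] 14.95 [0.5899 0.0048 0.0582] yaw_y 1.2147 F [-2.93  4.71  7.4 ] T [ 0.6    0.464 -0.036] w 0.012624006360864266 q6 0.22715966669212695
```

>>> {"method": "jog_arm", "body": {
  "rows": [
    [0, 0, 0, 0.015, 0.5],
    [0, 0, 0, 0.03, 0.5],
    [0, 0, 0, 0.03, 0.5]
  ]
}}

```text
clock: 15.2
tcp_pos: [0.5899, 0.0048, 0.0582]
ee_rot: [[0.003, 0.377, 0.926], [0.002, 0.926, -0.377], [-1.0, 0.002, 0.002]]
wrist_force: [-1.4, 4.5, 7.5]
width: 0.0126
```

```bash
python3 s.py
```

```text
e6 [-2.461 -0.926  0.129] 15.2 [0.5899 0.0048 0.0582] yaw_y 1.1846 F [-1.39  4.48  7.5 ] T [ 0.681  0.486 -0.005] w 0.012588320558682514 q6 0.2573494729957127
```

>>> {"method": "jog_arm", "body": {
  "rows": [
    [0, 0, 0, 0.015, 0.5],
    [0, 0, 0, 0.03, 0.5],
    [0, 0, 0, 0.03, 0.5]
  ]
}}

```text
clock: 15.45
tcp_pos: [0.5899, 0.0049, 0.0582]
ee_rot: [[0.002, 0.404, 0.915], [0.002, 0.915, -0.404], [-1.0, 0.003, 0.002]]
wrist_force: [-2.5, 3.6, 7.1]
width: 0.0124
```

```bash
python3 s.py
```

```text
e6 [-2.576 -0.957  0.138] 15.45 [0.5899 0.0049 0.0582] yaw_y 1.1546 F [-2.5   3.61  7.12] T [0.667 0.523 0.016] w 0.012393351441828234 q6 0.2873222498789589
```

>>> {"method": "jog_arm", "body": {
  "rows": [
    [0, 0, 0, 0.015, 0.5],
    [0, 0, 0, 0.03, 0.5],
    [0, 0, 0, 0.03, 0.5]
  ]
}}

```text
clock: 15.7
tcp_pos: [0.5899, 0.0049, 0.0582]
ee_rot: [[0.003, 0.432, 0.902], [0.002, 0.902, -0.432], [-1.0, 0.003, 0.002]]
wrist_force: [-2.0, 3.9, 7.9]
width: 0.013
```

```bash
python3 s.py
```

```text
e6 [-2.522 -0.961  0.122] 15.7 [0.5899 0.0049 0.0582] yaw_y 1.1245 F [-1.95  3.93  7.9 ] T [0.648 0.499 0.027] w 0.01296921491433319 q6 0.31738721390744556
```

>>> {"method": "jog_arm", "body": {
  "rows": [
    [0, 0, 0, 0.015, 0.5],
    [0, 0, 0, 0.03, 0.5],
    [0, 0, 0, 0.03, 0.5]
  ]
}}

```text
clock: 15.95
tcp_pos: [0.5899, 0.0049, 0.0582]
ee_rot: [[0.003, 0.458, 0.889], [0.002, 0.889, -0.458], [-1.0, 0.003, 0.001]]
wrist_force: [-2.5, 4.7, 7.9]
width: 0.0127
```

```bash
python3 s.py
```

```text
e6 [-2.57  -0.98   0.124] 15.95 [0.5899 0.0049 0.0582] yaw_y 1.0946 F [-2.45  4.65  7.87] T [0.697 0.528 0.019] w 0.012661369580545874 q6 0.3473296977348848
```

>>> {"method": "jog_arm", "body": {
  "rows": [
    [0, 0, 0, 0.015, 0.5],
    [0, 0, 0, 0.03, 0.5],
    [0, 0, 0, 0.03, 0.5]
  ]
}}

```text
clock: 16.2
tcp_pos: [0.59, 0.0049, 0.0582]
ee_rot: [[0.003, 0.485, 0.875], [0.002, 0.875, -0.485], [-1.0, 0.003, 0.001]]
wrist_force: [-3.0, 4.2, 7.4]
width: 0.0124
```

```bash
python3 s.py
```

```text
e6 [-2.728 -1.017  0.154] 16.2 [0.59   0.0049 0.0582] yaw_y 1.0647 F [-2.97  4.2   7.37] T [0.781 0.473 0.014] w 0.012420418261538307 q6 0.3773178926568142
```

>>> {"method": "jog_arm", "body": {
  "rows": [
    [0, 0, 0, 0.015, 0.5],
    [0, 0, 0, 0.03, 0.5],
    [0, 0, 0, 0.03, 0.5]
  ]
}}

```text
clock: 16.45
tcp_pos: [0.5899, 0.005, 0.0582]
ee_rot: [[0.003, 0.511, 0.86], [0.002, 0.86, -0.511], [-1.0, 0.003, 0.001]]
wrist_force: [-2.6, 4.3, 8.6]
width: 0.0127
```

```bash
python3 s.py
```

```text
e6 [-2.711 -1.028  0.132] 16.45 [0.5899 0.005  0.0582] yaw_y 1.0347 F [-2.59  4.31  8.64] T [0.748 0.458 0.024] w 0.01268788581818574 q6 0.40736742649187374
```

>>> {"method": "jog_arm", "body": {
  "rows": [
    [0, 0, 0, 0.015, 0.5],
    [0, 0, 0, 0.03, 0.5],
    [0, 0, 0, 0.03, 0.5]
  ]
}}

```text
clock: 16.7
tcp_pos: [0.5899, 0.005, 0.0582]
ee_rot: [[0.003, 0.536, 0.844], [0.002, 0.844, -0.536], [-1.0, 0.003, 0.001]]
wrist_force: [-2.4, 4.4, 7.7]
width: 0.0126
```

```bash
python3 s.py
```

```text
e6 [-2.745 -1.046  0.129] 16.7 [0.5899 0.005  0.0582] yaw_y 1.0047 F [-2.37  4.37  7.72] T [ 0.688  0.473 -0.019] w 0.012571874119537885 q6 0.4373260145251377
```

>>> {"method": "jog_arm", "body": {
  "rows": [
    [0, 0, 0, 0.015, 0.5],
    [0, 0, 0, 0.03, 0.5],
    [0, 0, 0, 0.03, 0.5]
  ]
}}

```text
clock: 16.95
tcp_pos: [0.59, 0.005, 0.0582]
ee_rot: [[0.003, 0.561, 0.828], [0.002, 0.828, -0.561], [-1.0, 0.003, 0.001]]
wrist_force: [-2.8, 4.6, 7.7]
width: 0.0121
```

```bash
python3 s.py
```

```text
e6 [-2.971 -1.093  0.172] 16.95 [0.59   0.005  0.0582] yaw_y 0.9748 F [-2.78  4.57  7.75] T [0.725 0.465 0.08 ] w 0.012059820635031884 q6 0.46726160402879013
```

>>> {"method": "jog_arm", "body": {
  "rows": [
    [0, 0, 0, 0.01, 0.5],
    [0, 0, 0, 0.02, 0.5],
    [0, 0, 0, 0.02, 0.5]
  ]
}}

```text
clock: 17.2
tcp_pos: [0.59, 0.005, 0.0582]
ee_rot: [[0.003, 0.578, 0.816], [0.002, 0.816, -0.578], [-1.0, 0.003, 0.001]]
wrist_force: [-2.2, 5.7, 8.4]
width: 0.0128
```

```bash
python3 s.py
```

```text
e6 [-2.987 -1.105  0.13 ] 17.2 [0.59   0.005  0.0582] yaw_y 0.955 F [-2.22  5.71  8.36] T [0.751 0.492 0.014] w 0.012805983788891343 q6 0.4870781276495485
```

>>> {"method": "jog_arm", "body": {
  "rows": [
    [0, 0, 0, 0.01, 0.5],
    [0, 0, 0, 0.02, 0.5],
    [0, 0, 0, 0.02, 0.5]
  ]
}}

```text
clock: 17.45
tcp_pos: [0.59, 0.005, 0.0582]
ee_rot: [[0.003, 0.594, 0.805], [0.002, 0.805, -0.594], [-1.0, 0.003, 0.001]]
wrist_force: [-2.6, 4.7, 8.2]
width: 0.0125
```

```bash
python3 s.py
```

```text
e6 [-2.873 -1.091  0.105] 17.45 [0.59   0.005  0.0582] yaw_y 0.935 F [-2.57  4.74  8.19] T [0.755 0.462 0.005] w 0.0125226212079382 q6 0.5071002076486696
```

Run:
```python
from h import *
c=cam('wrist','w7.png');c=cam('top','t7.png')
i=cv2.imread('pics/t7.png');cv2.imwrite('pics/t7c.png',cv2.resize(i[100:290,120:380],None,fx=3,fy=3,interpolation=cv2.INTER_CUBIC))
```

View pics/w7.png

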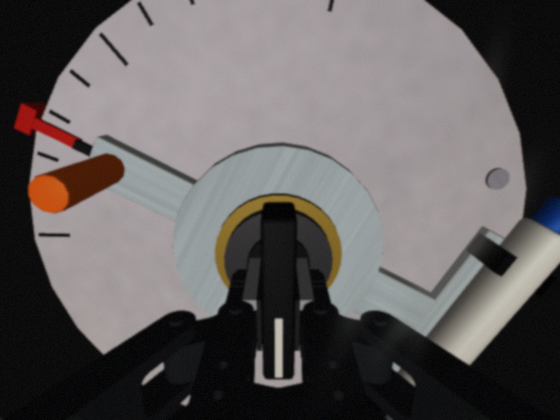

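>>> {"method": "jog_arm", "body": {
  "rows": [
    [0, 0, 0, 0.015, 0.5],
    [0, 0, 0, 0.03, 0.5],
    [0, 0, 0, 0.03, 0.5]
  ]
}}

```text
clock: 17.8
tcp_pos: [0.59, 0.0051, 0.0582]
ee_rot: [[0.003, 0.618, 0.786], [0.002, 0.786, -0.618], [-1.0, 0.003, 0.001]]
wrist_force: [-2.3, 5.1, 8.0]
width: 0.0127
```

```bash
python3 s.py
```

```text
e6 [-2.989 -1.128  0.143] 17.8 [0.59   0.0051 0.0582] yaw_y 0.9048 F [-2.35  5.05  8.05] T [ 0.79   0.477 -0.008] w 0.012673750925497216 q6 0.5373036538095112
```

>>> {"method": "jog_arm", "body": {
  "rows": [
    [0, 0, 0, 0.015, 0.5],
    [0, 0, 0, 0.03, 0.5],
    [0, 0, 0, 0.03, 0.5]
  ]
}}

```text
clock: 18.05
tcp_pos: [0.59, 0.0051, 0.0582]
ee_rot: [[0.003, 0.641, 0.767], [0.002, 0.767, -0.641], [-1.0, 0.003, 0.001]]
wrist_force: [-1.7, 5.0, 8.3]
width: 0.0121
```

```bash
python3 s.py
```

```text
e6 [-3.003 -1.143  0.133] 18.05 [0.59   0.0051 0.0582] yaw_y 0.8748 F [-1.66  4.95  8.32] T [0.778 0.469 0.012] w 0.012119414562925366 q6 0.5673216228683712
```

>>> {"method": "jog_arm", "body": {
  "rows": [
    [0, 0, 0, 0.015, 0.5],
    [0, 0, 0, 0.03, 0.5],
    [0, 0, 0, 0.03, 0.5]
  ]
}}

```text
clock: 18.3
tcp_pos: [0.59, 0.0051, 0.0582]
ee_rot: [[0.003, 0.664, 0.748], [0.002, 0.748, -0.664], [-1.0, 0.003, 0.001]]
wrist_force: [-2.7, 6.2, 8.4]
width: 0.0125
```

```bash
python3 s.py
```

```text
e6 [-2.981 -1.149  0.116] 18.3 [0.59   0.0051 0.0582] yaw_y 0.8448 F [-2.7   6.19  8.41] T [ 0.863  0.439 -0.067] w 0.012549693041079609 q6 0.5973636770823012
```

>>> {"method": "jog_arm", "body": {
  "rows": [
    [0, 0, 0, 0.015, 0.5],
    [0, 0, 0, 0.03, 0.5],
    [0, 0, 0, 0.03, 0.5]
  ]
}}

```text
clock: 18.55
tcp_pos: [0.5901, 0.0052, 0.0582]
ee_rot: [[0.003, 0.686, 0.728], [0.002, 0.728, -0.686], [-1.0, 0.004, 0.001]]
wrist_force: [-0.8, 6.3, 8.4]
width: 0.0123
```

```bash
python3 s.py
```

```text
e6 [-3.384 -1.226  0.21 ] 18.55 [0.5901 0.0052 0.0582] yaw_y 0.8151 F [-0.76  6.35  8.39] T [0.753 0.416 0.12 ] w 0.012286466549137308 q6 0.6271738167414739
```

>>> {"method": "jog_arm", "body": {
  "rows": [
    [0, 0, 0, 0.01, 0.5],
    [0, 0, 0, 0.02, 0.5],
    [0, 0, 0, 0.02, 0.5]
  ]
}}

```text
clock: 18.8
tcp_pos: [0.5901, 0.0052, 0.0582]
ee_rot: [[0.003, 0.7, 0.714], [0.002, 0.714, -0.7], [-1.0, 0.004, 0.001]]
wrist_force: [-2.0, 5.4, 8.2]
width: 0.0125
```

```bash
python3 s.py
```

```text
e6 [-3.495 -1.243  0.215] 18.8 [0.5901 0.0052 0.0582] yaw_y 0.7954 F [-1.98  5.35  8.17] T [0.826 0.447 0.119] w 0.012471798897287023 q6 0.6468816711962052
```

>>> {"method": "jog_arm", "body": {
  "rows": [
    [0, 0, 0, 0.01, 0.5],
    [0, 0, 0, 0.02, 0.5],
    [0, 0, 0, 0.02, 0.5]
  ]
}}

```text
clock: 19.05
tcp_pos: [0.5901, 0.0052, 0.0582]
ee_rot: [[0.003, 0.714, 0.7], [0.002, 0.7, -0.714], [-1.0, 0.004, 0.0]]
wrist_force: [-1.9, 5.9, 7.9]
width: 0.0127
```

```bash
python3 s.py
```

```text
e6 [-3.521 -1.217  0.34 ] 19.05 [0.5901 0.0052 0.0582] yaw_y 0.7757 F [-1.91  5.87  7.93] T [0.789 0.448 0.271] w 0.01271544465154878 q6 0.6666022117316269
```

>>> {"method": "jog_arm", "body": {
  "rows": [
    [0, 0, 0, 0.01, 0.5],
    [0, 0, 0, 0.01, 0.5],
    [0, 0, 0, 0.01, 0.5]
  ]
}}

```text
clock: 19.3
tcp_pos: [0.5901, 0.0051, 0.0582]
ee_rot: [[0.003, 0.721, 0.693], [0.002, 0.693, -0.721], [-1.0, 0.004, 0.0]]
wrist_force: [-3.6, 5.7, 8.0]
width: 0.0125
```

```bash
python3 s.py
```

```text
e6 [-3.1   -1.168  0.127] 19.3 [0.5901 0.0051 0.0582] yaw_y 0.7656 F [-3.6   5.68  7.97] T [0.874 0.45  0.111] w 0.012533581047968652 q6 0.6765847222134896
```

>>> {"method": "jog_arm", "body": {
  "rows": [
    [0, 0, 0, 0.01, 0.5],
    [0, 0, 0, 0.01, 0.5],
    [0, 0, 0, 0.01, 0.5]
  ]
}}

```text
clock: 19.55
tcp_pos: [0.5901, 0.0051, 0.0582]
ee_rot: [[0.003, 0.728, 0.686], [0.002, 0.686, -0.728], [-1.0, 0.004, 0.0]]
wrist_force: [-0.9, 4.9, 7.3]
width: 0.0127
```

```bash
python3 s.py
```

```text
e6 [-3.242 -1.156  0.269] 19.55 [0.5901 0.0051 0.0582] yaw_y 0.7559 F [-0.94  4.91  7.31] T [0.775 0.466 0.155] w 0.012715677548482622 q6 0.686304565666853
```

>>> {"method": "jog_arm", "body": {
  "rows": [
    [0, 0, 0, 0.01, 0.5],
    [0, 0, 0, 0.01, 0.5],
    [0, 0, 0, 0.01, 0.5]
  ]
}}

```text
clock: 19.8
tcp_pos: [0.5901, 0.005, 0.0583]
ee_rot: [[0.003, 0.735, 0.678], [0.002, 0.678, -0.735], [-1.0, 0.003, 0.0]]
wrist_force: [-2.1, 4.6, 7.4]
width: 0.0125
```

```bash
python3 s.py
```

```text
e6 [-2.997 -1.111  0.239] 19.8 [0.5901 0.005  0.0583] yaw_y 0.7457 F [-2.08  4.56  7.37] T [0.795 0.459 0.231] w 0.012507279930949125 q6 0.6963826246624005
```

```bash
python3 - <<'E'
from h import *
c=cam('wrist','w8.png')
a=cv2.imread('pics/w7.png')[190:390,200:360];b=cv2.imread('pics/w8.png')[190:390,200:360]
cv2.imwrite('pics/cmp8.png',cv2.resize(np.hstack([a,b]),None,fx=2.5,fy=2.5,interpolation=cv2.INTER_CUBIC))
E
python3 s.py
```

```text
e6 [-3.007 -1.113  0.233] 19.85 [0.59   0.005  0.0582] yaw_y 0.7457 F [-1.47  4.13  8.25] T [0.763 0.495 0.243] w 0.012790797338947777 q6 0.6963629566832895
```

View pics/cmp8.png

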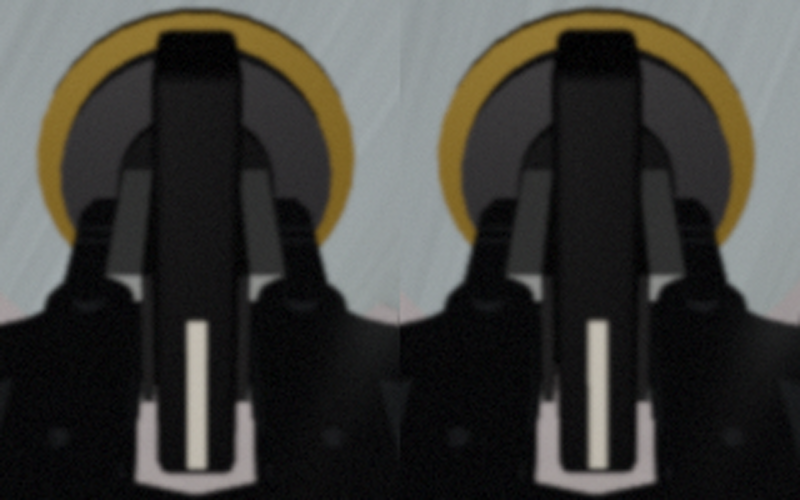

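>>> {"method": "jog_arm", "body": {
  "rows": [
    [0, 0, 0, 0.01, 0.5],
    [0, 0, 0, 0.01, 0.5],
    [0, 0, 0, 0.01, 0.5]
  ]
}}

```text
clock: 20.1
tcp_pos: [0.5901, 0.005, 0.0583]
ee_rot: [[0.003, 0.741, 0.671], [0.002, 0.671, -0.741], [-1.0, 0.003, 0.0]]
wrist_force: [-1.8, 4.2, 7.6]
width: 0.0129
```

```bash
python3 s.py
```

```text
e6 [-3.128 -1.088  0.418] 20.1 [0.5901 0.005  0.0583] yaw_y 0.7361 F [-1.79  4.24  7.61] T [0.771 0.486 0.42 ] w 0.012895772823860193 q6 0.7059921594509605
```

>>> {"method": "jog_arm", "body": {
  "rows": [
    [0, 0, 0, 0.01, 0.5],
    [0, 0, 0, 0.01, 0.5],
    [0, 0, 0, 0.01, 0.5]
  ]
}}

```text
clock: 20.35
tcp_pos: [0.5901, 0.0051, 0.0583]
ee_rot: [[0.003, 0.747, 0.664], [0.002, 0.664, -0.747], [-1.0, 0.003, 0.0]]
wrist_force: [-1.1, 4.2, 8.2]
width: 0.0125
```

```bash
python3 s.py
```

```text
e6 [-3.232 -1.057  0.608] 20.35 [0.5901 0.0051 0.0583] yaw_y 0.7266 F [-1.12  4.16  8.17] T [0.769 0.459 0.601] w 0.01249776312075569 q6 0.7155719380248293
```

>>> {"method": "jog_arm", "body": {
  "rows": [
    [0, 0, 0, -0.01, 0.5],
    [0, 0, 0, -0.01, 0.5],
    [0, 0, 0, -0.01, 0.5]
  ]
}}

```text
clock: 20.6
tcp_pos: [0.5901, 0.005, 0.0582]
ee_rot: [[0.003, 0.741, 0.672], [0.002, 0.672, -0.741], [-1.0, 0.003, 0.0]]
wrist_force: [-2.8, 3.8, 7.9]
width: 0.0126
```

```bash
python3 s.py
```

```text
e6 [-3.147 -1.081  0.442] 20.6 [0.5901 0.005  0.0582] yaw_y 0.7363 F [-2.82  3.83  7.9 ] T [0.747 0.425 0.5  ] w 0.012597544329166079 q6 0.705882306145784
```

>>> {"method": "jog_arm", "body": {
  "rows": [
    [0, 0, 0, -0.005, 0.5],
    [0, 0, 0, -0.005, 3],
    [0, 0, 0, -0.005, 5],
    [0, 0, 0, -0.005, 6],
    [0, 0, 0, -0.005, 6],
    [-3, 0, 0, 0, 6],
    [-7, 0, 0, 0, 6],
    [-11, 0, 0, 0, 7],
    [-14, 0, 0, 0, 8.5],
    [-14, 0, 0, 0, 8.5]
  ]
}}

```text
clock: 21.43
tcp_pos: [0.5929, 0.003, 0.2035]
ee_rot: [[0.012, 0.743, 0.67], [-0.002, 0.67, -0.743], [-1.0, 0.008, 0.009]]
wrist_force: [1.5, 0.0, 0.7]
width: 0.0851
```

```bash
python3 s.py
python3 - <<'E'
from ang import *
c=cam('wrist','w9.png')
for n in ['pointer_tip','mark_tip']:
    print(n,[(np.round(q['at'],1),round(q['conf'],2),ang(c,q['at'])) for q in arm.mark_of('wrist',n)[:2]])
i=cv2.imread('pics/w9.png')
E
```

```text
e6 [-0.126 -0.018  0.   ] 21.4333 [0.5929 0.003  0.2035] yaw_y 0.7337 F [1.46 0.01 0.69] T [ 0.017 -0.025 -0.003] w 0.08505296349296365 q6 0.706884439638748
pointer_tip [(array([149.6, 141.7]), 0.97, (0.1225, 3.5937))]
mark_tip []
```

View pics/w9.png

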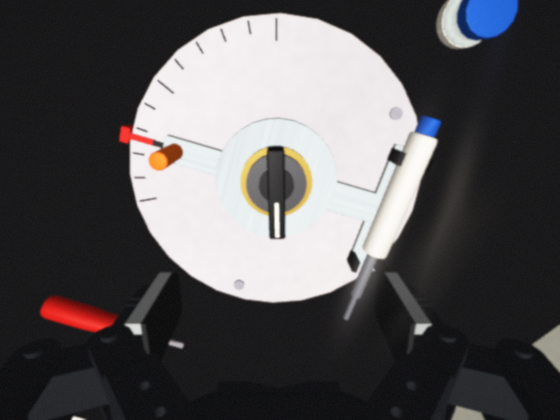

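Run:
```python
import cv2
i=cv2.imread('pics/w9.png');cv2.imwrite('pics/w9c.png',cv2.resize(i[100:250,100:300],None,fx=4,fy=4,interpolation=cv2.INTER_CUBIC))
```

```text
(no output)
```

View pics/w9c.png

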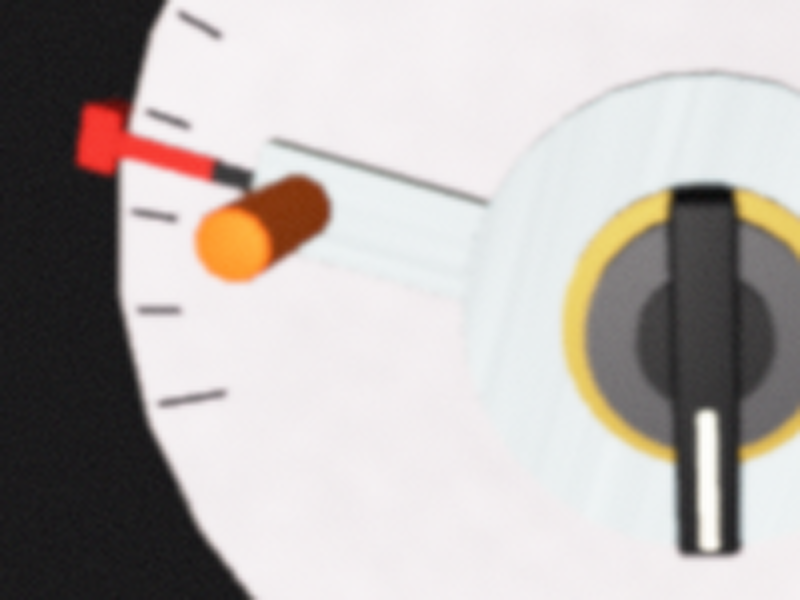

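```bash
python3 - <<'E'
from h import *
def bar(c):
    p=c['pixels'].astype(int);s=p.sum(2)
    r=arm.regions_of('wrist','knob_grip')[0]
    return r['region'],r['conf']
c=cam('wrist')
p=c['pixels'].astype(int);g=p.sum(2)
# white line: bright & near center
sub=np.zeros_like(g,bool);sub[198:240,265:292]=True
# bar edges: for each row, dark span around col 277
L=[];Rr=[]
for v in range(170,236):
    row=g[v]; 
    u=np.arange(262,296)
    d=np.diff(row[262:296].astype(float))
    l=262+np.argmin(d[:17]);r=262+17+np.argmax(d[17:])
    L.append((l+.5,v));Rr.append((r+.5,v))
for E in (L,Rr):
    E=np.array(E)[30:] # rows over bright background
    P=np.array([w_at(c,e,.082)[:2] for e in E])
    f=cv2.fitLine(P.astype(np.float32)*1000,cv2.DIST_HUBER,0,.01,.01).ravel();print(np.arctan(f[1]/f[0])+np.pi/2, E[0],E[-1])
w=(g>430)&sub;print(w.sum())
pts=np.argwhere(w)[:,::-1];P=np.array([w_at(c,e,.082)[:2] for e in pts]);f=cv2.fitLine(P.astype(np.float32)*1000,cv2.DIST_HUBER,0,.01,.01).ravel();print('white',np.arctan(f[1]/f[0])+np.pi/2)
E
python3 s.py
```

```text
0.8089023 [264.5 200. ] [272.5 235. ]
0.70764375 [294.5 200. ] [288.5 235. ]
385
white 0.15947068
e6 [ 0.019 -0.001  0.001] 21.6333 [0.5885 0.0036 0.1949] yaw_y 0.7337 F [-0.38  0.23  0.16] T [ 0.009  0.033 -0.042] w 0.08468111090281226 q6 0.7068144405040999
```

Run:
```python
from h import *
c=cam('wrist','w10.png')
g=c['pixels'].astype(int).sum(2)
r=arm.regions_of('wrist','knob_grip')[0];m=r['region'];print(m.sum(),r['at'],r['conf'])
pts=np.argwhere(m)[:,::-1];P=np.array([w_at(c,e,.082)[:2] for e in pts])*1000
q=P-P.mean(0);w,v=np.linalg.eigh(q.T@q);a=v[:,1];print('region ang',(np.arctan(a[1]/a[0])+np.pi/2),P.mean(0),np.sqrt(w/len(P))*np.sqrt(12))
# white line inside region
er=cv2.erode(m.astype(np.uint8),np.ones((3,3)))>0
k=(g>330)&er;pts=np.argwhere(k)[:,::-1];print(len(pts))
if len(pts)>20:
    P=np.array([w_at(c,e,.082)[:2] for e in pts])*1000;q=P-P.mean(0);w,v=np.linalg.eigh(q.T@q);a=v[:,1];print('white',(np.arctan(a[1]/a[0])+np.pi/2),np.sqrt(w/len(P))*np.sqrt(12))
i=cv2.imread('pics/w10.png');cv2.imwrite('pics/w10c.png',cv2.resize(i[100:250,100:300],None,fx=4,fy=4,interpolation=cv2.INTER_CUBIC))
```

```text
2179 [279.3, 196.5] 0.8
region ang 0.760322580191848 [587.94223469   7.92961406] [20.25018329 71.51039233]
222
white 0.743924965137274 [ 4.92743054 31.8104337 ]
```

View pics/w10c.png

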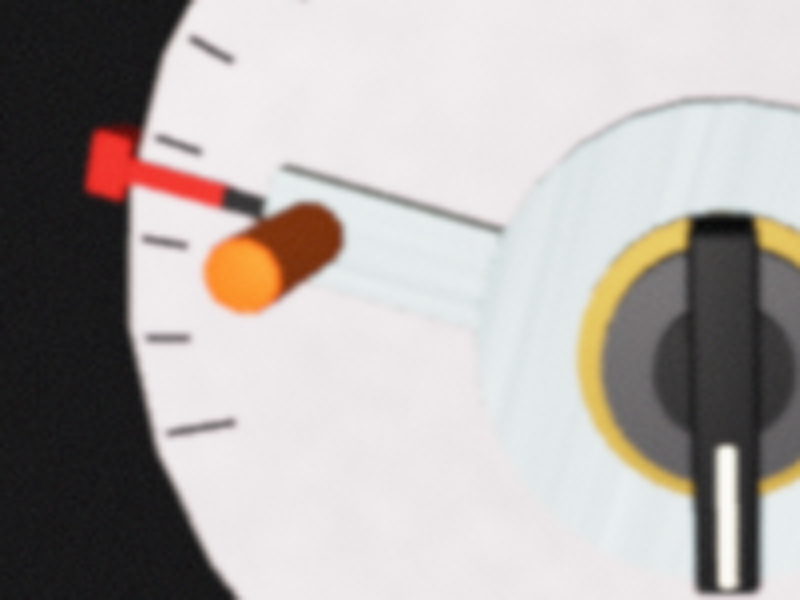

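Run:
```python
from rig import arm
print(arm.observe()['clock']);print(arm.job_done())
```

```text
21.7333
the job is handed in; nothing more can be done
None
```

I finished the task and handed the job in at 21.7 s of the 72 s allowed; the hand-in gave no verdict. I turned the knob 0.95 rad counter-clockwise and swung the head about 0.77 rad by the orange handle. I then tightened the knob to its stop, about 0.68 rad clockwise of where it started, and let go.

**Alignment:** the last wrist picture shows the pointer tip meeting the inner end of the red mark. The network no longer reported the mark in that picture, so this rests on what I could see. The jar, screwdriver and tip rack were not touched.

**Torque:** the wrist readings were noisy near the stop, jumping between 0.11 and 0.27 N m. I sent the last two 0.01 rad steps without reading between them, and the second took the torque to 0.60 N m. That is right at the 0.6 you called too much, and it includes the knob's own friction. I can't rule out that the strain limit was touched for a moment. I backed off at once to about 0.44–0.50 N m, then slightly more before releasing.

**Knob after release:** the pictures put the bar at 0.744 or 0.760 rad, depending on the method; at release it was held at about 0.74 rad. So it stayed within about 0.02 rad. The pad's force on the head could not be measured directly.

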